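# Load a chromatography column into the column heater

### The arm

A 7-joint arm with a two-finger parallel gripper is mounted at the origin on the work surface. World frame = base frame: x ahead of the robot, y to its left, z up, the work surface at z = 0. Lengths are in m, angles in rad, forces in N, time in s.
With the tool pointing down it reaches from about 0.425 to 0.925 m from the base axis. Payload 6.8 kg.
Tool frame: the origin (TCP) lies between the finger pads; the fingertips stand r.tips_ahead ahead of it and the grasp point (between the pads) lies 5 mm behind it (r.tips_ahead is the distance from the TCP to the fingertips, in m); z points along the fingers, y is the line along which they close (so a half turn about z gives the same grasp; the last joint's range is limited). The gripper opens to 85 mm and grips with 20 to 120 N. Pads are 22 mm wide; open, the fingers measure 114 mm over their backs; the gripper's body (76 mm by 85 mm) begins 54 mm behind the grasp point. The pads swing forward as they close: fully open they stand 13 mm farther back than shut.
Start: joints at [1.001, 0.477, 0.022, 1.555, -0.011, 1.109, -0.083], TCP at [0.301, -0.604, 0.245] pointing down, gripper open.
Joint ranges: [-2.96, 2.96], [-0.34, 2.1], [-1.41, 1.46], [0.24, 2.44], [-1.37, 4.51], [0.17, 1.92], [-2.96, 2.96]. Speed limits (rad/s): [2.39, 2.39, 3.14, 3.14, 3.14, 3.14, 3.14].

### API

Orientations are given as a rotation vector (axis times angle).
In Python, from bench import r gives the robot as it stands.
- The arm moves only by the tool move_arm, never from a script. Its argument "rows" is one flat list of numbers, 4 for each row, row after row: the shift along the tool's x, y, z in cm, then the turn about the tool's z in degrees. In form: [tx, ty, tz, twist, tx, ty, tz, twist, ...]. A call has 1 to 10 rows; each row is the pose to reach, as a shift and turn from the pose commanded when the call began, along the tool's axes at that moment; what a row does not reach only later rows make up. A row lasts 1/8 s, in which the tool goes at most 62.5 mm and 10.7 degrees, less where a joint would pass 70% of its speed; a pose out of reach is approached as far as the arm can. A call with a gripper value outside its range is refused whole. "fingers" is the opening, from 0 (shut) to 1 (fully open), set as the call begins (left out, the last holds). The fingers move at their own pace and stop on an object; "newtons" is the grip in N (left out, the last holds). Time passes only in rows, so rows that repeat a pose let the fingers close. It gives the time, the measured TCP pose, the force, the opening and the grip force at its end, in the units of the state.
- r.get_obs(): the state, without advancing time (a new reading comes with each control period).
- r.grab_frame(name): name is "side" or "top"; returns the picture (420x560x3 uint8, blue, green, red); there is no depth.
- r.camera_params(name): a dict with "fx", "fy", "cx", "cy" (pixels), "world_from_camera" (4x4, takes a point from camera to world coordinates). Camera axes: x right, y down, z forward; pixel columns grow to the right and rows downward; lengths in m; the calibration is good to about 2 mm. A picture is of the moment at which its call begins. camera_params takes no time and is no camera call.
- r.hand_in(): hands the job in; it is judged then, once.
The state is a dict: "clock": time; "joints": joint angles; "qvel": joint speeds; "tau": joint torques, N m; "tcp_pos": TCP position; "orientation": TCP orientation; "contact_force": force on the tool from outside, world axes, zero at the start; "moment": the same for the moment, N m; "grip_width": finger opening in m; "gripper_force": force on a finger pad.
Only numpy, scipy, OpenCV 4.12 (cv2) and the standard library are available. Lean on these libraries where they do the work, as an engineer would, in place of code of your own. Each camera call takes 0.05 s, during which the arm holds its last target. There are 200 camera calls.

### The job

Take the long steel column from its sloping stand and lay it flat in the long bay of the open column-heater tray, its big round head in the wide pocket at the heater end and its hex end in the narrow pocket; set it down gently, do not drop it in. Let go of it, then slide the loaded tray fully home into the heater. Leave the short column and everything else standing on the bench as they are.

Things in the scene. Friction and masses are not known exactly. Their poses are not given: they have to be found in the camera images.
- long_column: Long steel column, 160 mm, 0.3 kg: tube of 18 mm diameter (112 mm bare), hex fitting at the tail (24 mm across flats, 22 mm long), round head (40 mm diameter, 26 mm long). Origin on the axis at its centre of mass, 85 mm from the tail's end, 75 mm from the head's: grip the bare tube there. Own x runs along the axis from tail to head, y across, z square out of the slope (up when it lies flat).
- stand_a: White stand of the long column (the short one has a like stand), fixed. Its board slopes 30 degrees, upper end away from the robot, the column's head uppermost. It holds the column by its ends only: at the grip point the axis is 25 mm above the board, and the sides are open from 50 mm tailwards to 40 mm headwards. Origin on the bench below the grip, x towards the upper end, z up.
- column_head (a point): Centre of the long column's round head, 62 mm from the column's origin along its x.
- short_column: A like steel column, but 110 mm long, on a second sloping stand. Leave it there. Origin on its axis, 59 mm from the tail's end, x from tail to head. The tray's other bay, 90 mm to the right of the long bay, is for such a column and stays empty.
- tray (a joint): How far the heater's tray is pulled out, m: 0 fully home, 0.20 at its outer stop; about 2 N of friction. The tray is 198 mm wide, 184 mm deep, with a 220 mm wide, 8 mm thick white front reaching 70 mm above the bench; its side walls reach 50 mm, its floor lies 17 mm above the bench.
- long_bay (a point): Where the long column's origin belongs in the tray, 42 mm above the bench, 25 mm above the tray's floor; moves with the tray. x points along the bay into the heater, as the head must, y left, z up. Narrow pocket (36 mm) for the hex tail by the tray's front, wide pocket (50 mm) for the head; cheeks 5 mm above the axis, 8 mm play lengthwise each way. 45 mm are free either side of the bare tube.
- tab (a point): Middle of the outer edge of the tray's black tab: a level plate 70 mm wide, 10 mm thick, 49 mm above the bench, standing 32 mm out from the tray's front towards the robot. Push it along long_bay's x to slide the tray home. Axes as long_bay.
- heater: The column heater, a white box 300 mm wide, 240 mm deep, 120 mm high, fixed to the bench. Origin at the foot of the middle of its front face, x into the heater, z up. The tray slides out of the front opening towards the robot.
- solvent_a: Solvent bottle, 86 mm diameter, 190 mm high, on the right; leave it standing. Origin under its base.
- solvent_b: Solvent bottle, 86 mm diameter, 190 mm high, on the left; leave it standing. Origin under its base.
- beaker: Empty glass beaker, 70 mm diameter, 90 mm high. Origin under its base.
- wrench: Flat steel wrench, 140 mm long, lying on the bench left of the tray; origin under its middle.
- vial_block: Black vial block with amber vials, 80 x 130 mm, 48 mm high. Origin under its middle.
Things that resemble listed ones, but are neither listed nor needed, are in the scene too. What is shaped like the long_column but blue or purple is not meant.

How it is judged:
By the outcome, as a careful person would: the job done as asked, in the order asked, and still so for the second after the job is handed in, with the robot touching nothing.
It also fails if it takes over 54 s, if anything falls off the work surface, if the arm or the gripper's body presses on something with over 40 N, if the wrist force passes 120 N, or if a joint passes its speed limit or range.

## Working session

There is one attempt and no reset: what is moved stays moved. The work goes in short steps, Python scripts to look and compute and a tool call to move; the robot and the scene stay as the last step left them, time stands still between calls to the robot, and variables do not carry over. Pictures are saved under pics/ and viewed, at most 10 in all, crops included, and the job is handed in when it is done.

Besides the shell and the picture viewer there is one more tool, called after "Emit:" in YAML: its name, and indented under it one key for each argument. move_arm: Moves the arm, as the interface text tells. Its arguments: {"type":"object","properties":{"rows":{"type":"array"},"fingers":{"type":"number"},"newtons":{"type":"number"}},"required":["rows"]}

```bash
mkdir -p pics; ls
python3 - <<'E'
from bench import r
import cv2
for n in("side","top"):
    cv2.imwrite(f"pics/{n}0.png",r.grab_frame(n)); p=r.camera_params(n); print(n,p)
o=r.get_obs(); print(o, r.tips_ahead)
E
```

```text
pics
side {'fx': 538.1405228698738, 'fy': 538.1405228698738, 'cx': 283.3978442608438, 'cy': 200.2909992606937, 'world_from_camera': array([[-0.99915696, -0.0360371 ,  0.01966464,  0.48363299],
       [-0.04038813,  0.77698737, -0.62821925,  0.8889392 ],
       [ 0.00736003, -0.62848385, -0.77778781,  1.2403306 ],
       [ 0.        ,  0.        ,  0.        ,  1.        ]])}
top {'fx': 514.8656277212947, 'fy': 514.8656277212947, 'cx': 275.3461069388985, 'cy': 206.2880768171713, 'world_from_camera': array([[-0.01255019, -0.99819017,  0.05881214,  0.42696387],
       [-0.99975449,  0.01145224, -0.01896874, -0.01038231],
       [ 0.01826088, -0.05903577, -0.99808883,  1.69526353],
       [ 0.        ,  0.        ,  0.        ,  1.        ]])}
{'clock': 0.1, 'joints': array([ 1.00090425,  0.47773272,  0.02235202,  1.55633923, -0.01150751,
        1.10930523, -0.08310693]), 'qvel': array([-0.00017391, -0.00019294, -0.00031821, -0.00293125,  0.00287606,
        0.00086422, -0.00147403]), 'tau': array([ 5.97199207e-03, -5.97751665e+01,  1.61435187e+00, -2.81949538e+01,
        1.28787017e-02,  5.00676877e-03,  1.37606773e-05]), 'tcp_pos': array([ 0.30051092, -0.60384884,  0.24441849]), 'orientation': array([-3.05668043e+00, -7.18593607e-01,  7.74572523e-04]), 'contact_force': array([-0.36928372, -0.22945735, -0.35626562]), 'moment': array([ 0.0192546 , -0.02649723,  0.03442748]), 'gripper_force': 0.0, 'grip_width': 0.0851847894611747} 0.014
```

View pics/side0.png

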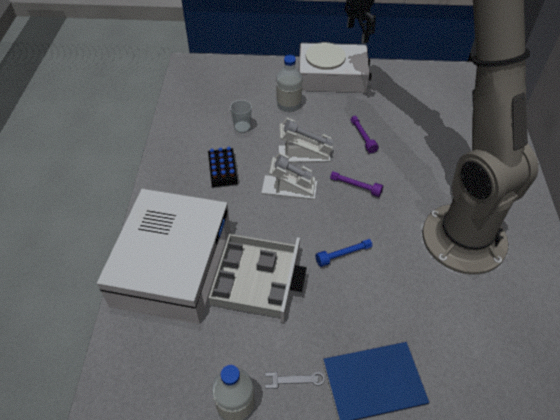

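View pics/top0.png

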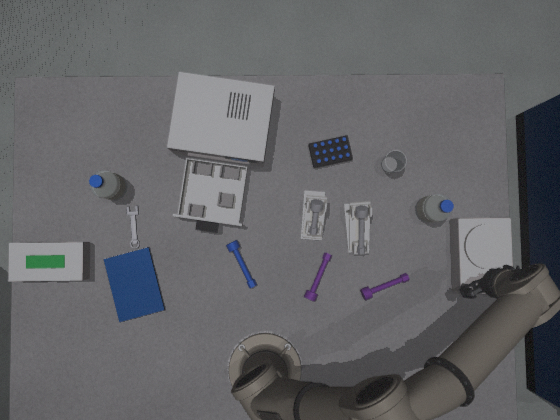

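The side view shows the two stands near (290,178) and (305,143), with the heater and tray at (170,250) and (258,275). In the top view the stands are at (314,215) and (359,228), and the tray is at (213,192). The blue (242,263) and purple (318,277), (385,287) columns are decoys. Of the two steel columns, the right one (359,228) looks longer, so I'll enlarge that crop to check.

Run:
```python
import cv2, numpy as np
t=cv2.imread("pics/top0.png"); s=cv2.imread("pics/side0.png")
R=lambda a,w,h:cv2.resize(a,(w,h),interpolation=cv2.INTER_CUBIC)
# top: cols 290-390, rows 180-260 x8 = 800x640 -> rows 185-260
cv2.imwrite("pics/c1.png",np.vstack([R(t[185:260,295:385],720,600)]))
cv2.imwrite("pics/c2.png",R(t[150:240,165:285],800,600))
cv2.imwrite("pics/c3.png",R(s[115:205,250:350],666,600))
```

```text
(no output)
```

View pics/c1.png

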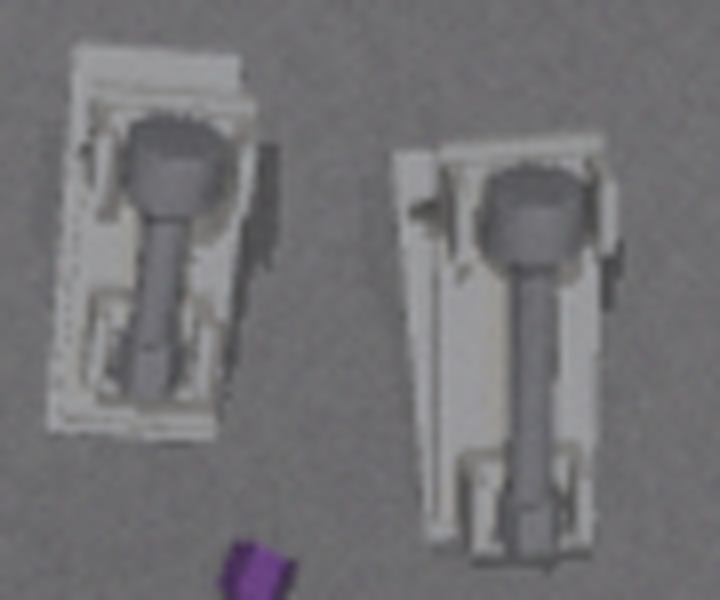

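View pics/c2.png

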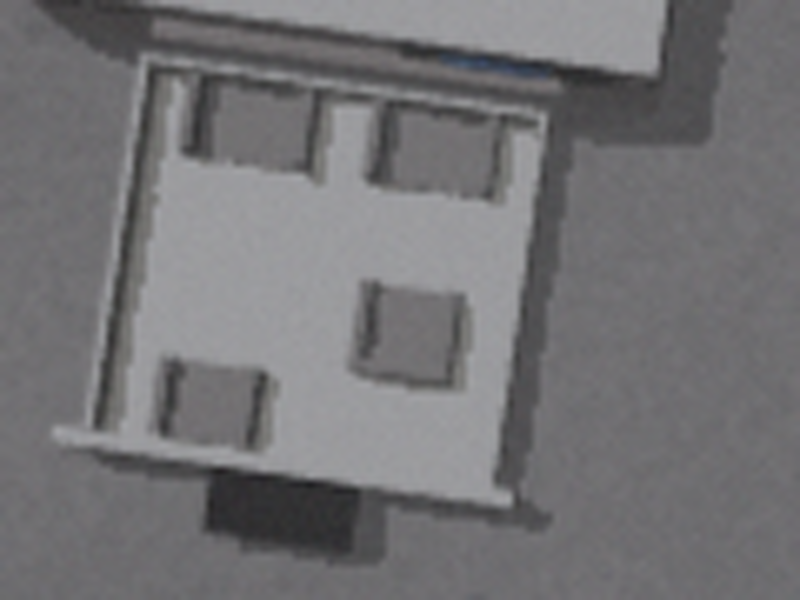

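View pics/c3.png

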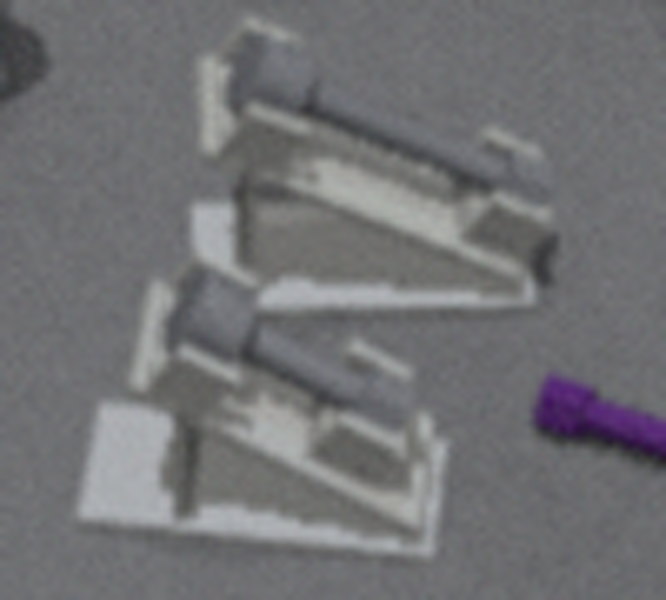

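The crop settles it: the right stand (crop x≈535, head centre ≈(535,217), tail ≈(532,550)) holds the longer bare tube, so that is the long column. The left one is the short column. In the tray crop the long bay is the left one (head pocket (258,125), tail pocket (215,405)), and the tab's outer edge runs (205,530)–(352,552).

```bash
cat > h.py <<'E'
import numpy as np
from bench import r
from scipy.optimize import least_squares
from scipy.spatial.transform import Rotation as Ro
C={n:r.camera_params(n) for n in("side","top")}
def proj(n,P):
    c=C[n]; T=np.linalg.inv(c["world_from_camera"]); q=np.atleast_2d(P)@T[:3,:3].T+T[:3,3]
    return np.c_[c["fx"]*q[:,0]/q[:,2]+c["cx"],c["fy"]*q[:,1]/q[:,2]+c["cy"]]
def at(n,u,z):
    c=C[n]; T=c["world_from_camera"]; d=T[:3,:3]@[(u[0]-c["cx"])/c["fx"],(u[1]-c["cy"])/c["fy"],1]
    return T[:3,3]+d*(z-T[2,3])/d[2]
def px(u,s,o): return (np.array(u)+.5)/s-.5+np.array(o)
def delta(P,ydir=None):
    "shift in tool axes (cm) and twist (deg) to TCP P with tool y along ydir"
    o=r.get_obs(); R=Ro.from_rotvec(o["orientation"]).as_matrix(); t=R.T@(np.array(P)-o["tcp_pos"])*100
    tw=0
    if ydir is not None:
        d=R.T@np.array(ydir); tw=np.degrees(np.arctan2(-d[0],d[1])); tw=(tw+90)%180-90
    return np.round(t,2),round(float(tw),2)
E
python3 - <<'E'
from h import *
def cyl(p,a0,a1,rad):
    th=p[3]; c=np.cos(np.pi/6);s=.5
    ax=np.array([c*np.cos(th),c*np.sin(th),s]);yy=np.array([-np.sin(th),np.cos(th),0]);n=np.cross(ax,yy)
    t=np.linspace(0,2*np.pi,60)[:,None]
    return np.vstack([p[:3]+a*ax+rad*(np.cos(t)*yy+np.sin(t)*n) for a in(a0,a1)]),p[:3],ax
def box(n,p,*a): q=proj(n,cyl(p,*a)[0]); return np.r_[q.min(0),q.max(0)]
H=(.049,.075,.020)
T1=lambda u:px(u,8,(295,185)); S1=lambda u:px(u,6.667,(250,115))
bt=np.r_[T1((482,163)),T1((587,274))]; bs=np.r_[S1((232,33)),S1((320,112))]
def f(p):
    _,o,ax=cyl(p,*H)
    e=list(box("top",p,*H)-bt)+list(box("side",p,*H)-bs)
    # tube axis points
    for n,u in(("top",T1((533,330))),("top",T1((531,450))),("side",S1((370,116))),("side",S1((440,147)))):
        q=proj(n,np.array([o,o+.03*ax])); d=q[1]-q[0]; d/=np.linalg.norm(d); w=u-q[0]; e.append(2*(d[0]*w[1]-d[1]*w[0]))
    e.append(box("top",p,-.085,-.063,.0125)[3]-T1((0,557))[1])
    return np.array(e)
s=least_squares(f,[.37,-.25,.1,0]); p=s.x
print("col",p.round(4),np.degrees(p[3]),"res",s.fun.round(1))
G=lambda u:px(u,6.667,(165,150))
tl,tr=at("top",G((205,528)),.049),at("top",G((352,552)),.049)
fl,fr=at("top",G((53,438)),.07),at("top",G((513,505)),.07)
bl,br=at("top",G((145,58)),.05),at("top",G((548,112)),.05)
print("tab",tl,tr,(tl+tr)/2,np.linalg.norm(tl-tr)); print("front",fl,fr,(fl+fr)/2,np.linalg.norm(fl-fr)); print("back",bl,br,(bl+br)/2,np.linalg.norm(bl-br))
for a,b in((tl,tr),(fl,fr),(bl,br)): d=a-b; print("yaw",np.degrees(np.arctan2(-d[0],d[1])))
d=(bl+br)/2-(fl+fr)/2;print("yaw long",np.degrees(np.arctan2(d[1],d[0])),np.linalg.norm(d[:2]))
# long-bay cheek tops z=.047: narrow & wide pocket mid lines
for nm,a,b in(("narrow",(167,358),(270,370)),("narrow front",(158,437),(265,448)),("wide rear-ish",(205,80),(325,95)),("wide near",(186,157),(320,180))):
    a,b=at("top",G(a),.047),at("top",G(b),.047); print(nm,(a+b)/2,np.linalg.norm(a-b))
E
```

```text
col [ 0.4471 -0.3084  0.0884  0.0598] 3.4284622539519956 res [ 0.1 -0.1  0.3 -0.5 -0.5 -1.3  0.6  2.4 -0.   0.2 -0.  -0.5  0.1]
tab [0.4551383  0.21423276 0.049     ] [0.4428131  0.14418396 0.049     ] [0.4489757  0.17920836 0.049     ] 0.07112485765520885
front [0.49811869 0.28279682 0.07      ] [0.46386219 0.06611224 0.07      ] [0.48099044 0.17445453 0.07      ] 0.21937574652270403
back [0.68153024 0.2421299  0.05      ] [0.65342597 0.04856139 0.05      ] [0.66747811 0.14534565 0.05      ] 0.19559810866533187
yaw -9.979141134592474
yaw -8.983755180393835
yaw -8.261067467112339
yaw long -8.871717508440405 0.18874580147756678
narrow [0.53373078 0.20777335 0.047     ] 0.0496806878081419
narrow front [0.49607438 0.21125519 0.047     ] 0.051456449602812496
wide rear-ish [0.66709892 0.18491982 0.047     ] 0.05823607533519508
wide near [0.62788213 0.19085924 0.047     ] 0.06540020356970629
```

The tray is consistent: tab 71 mm and front 219 mm wide, with the tab 32 mm ahead of the front, yaw about −8.9°. I'll refit the column without the occluded head-bottom edge, and check both fits with an overlay.

Run:
```python
from h import *
import cv2
t=cv2.imread("pics/top0.png"); s=cv2.imread("pics/side0.png")
def crop(im,n,x,y,w,h,k,lines):
    a=cv2.resize(im[y:y+h,x:x+w],(w*k,h*k),interpolation=cv2.INTER_CUBIC); a=cv2.convertScaleAbs(a,alpha=1.5,beta=-60)
    for L,c in lines:
        q=((proj(n,L)-[x,y]+.5)*k-.5); cv2.polylines(a,[q.round().astype(int)],False,c,1)
    return a
yaw=np.radians(-8.9);X=np.array([np.cos(yaw),np.sin(yaw),0]);Y=np.array([-X[1],X[0],0])
C0=np.array([.4808,.1744,0]); B=C0+.101*X+.045*Y
P=lambda a,b,z:B+a*X+b*Y+[0,0,z]
L=[]
for a0,a1,w in((-.093,-.055,.018),(.045,.083,.025)):
    for sg in(1,-1): L.append((np.array([P(a0,sg*w,.047),P(a1,sg*w,.047)]),(0,0,255)))
L.append((np.array([P(-.085,0,.042),P(.075,0,.042)]),(0,255,0)))
rect=lambda a0,a1,b0,b1,z:np.array([P(a0,b0,z),P(a1,b0,z),P(a1,b1,z),P(a0,b1,z),P(a0,b0,z)])
L.append((rect(-.101,-.093,.065,-.155,.07),(255,0,0)))
L.append((rect(-.101,.083,.054,-.144,.05),(255,255,0)))
L.append((rect(-.101,.091,.054,-.144,.05),(0,255,255)))
p=np.array([.4471,-.3084,.0884]);th=.0598;c=np.cos(np.pi/6)
ax=np.array([c*np.cos(th),c*np.sin(th),.5]);yy=np.array([-np.sin(th),np.cos(th),0])
M=[]
tt=np.linspace(0,2*np.pi,40)[:,None];n=np.cross(ax,yy)
for a,rd in((-.085,.012),(-.063,.012),(.049,.02),(.075,.02)): M.append((p+a*ax+rd*(np.cos(tt)*yy+np.sin(tt)*n),(0,0,255)))
for sg in(1,-1): M.append((np.array([p-.063*ax+sg*.009*yy,p+.049*ax+sg*.009*yy]),(0,255,0)))
M.append((np.array([p-.063*ax+.009*n,p+.049*ax+.009*n]),(255,0,255)));M.append((np.array([p-.063*ax-.009*n,p+.049*ax-.009*n]),(255,0,255)))
A=crop(t,"top",170,153,80,80,7,L); cv2.imwrite("pics/o1.png",A)
Bm=np.hstack([crop(t,"top",340,195,40,70,8,M),crop(s,"side",275,112,60,70,8,M)])
cv2.imwrite("pics/o2.png",Bm)
```

```text
(no output)
```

View pics/o1.png

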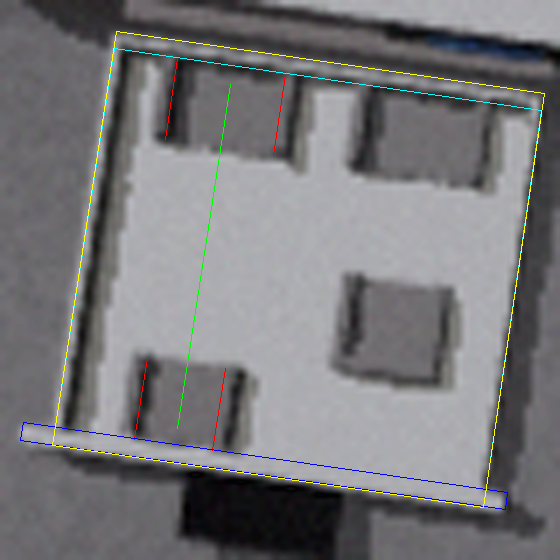

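View pics/o2.png

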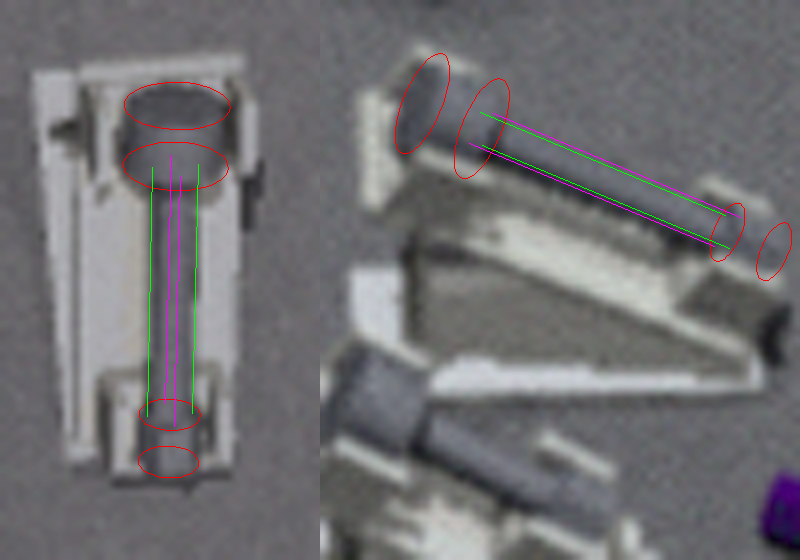

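The tray outline fits within about 1 mm. The pocket cheeks (dark strips, inner edges about (170,150)/(275,150) and (141,400)/(222,400)) sit about 1.5 mm right of my lines, so I'll shift the bay by that. The column model matches its head, tube and hex in both views. Next I'll compute the approach.

```bash
cat >> h.py <<'E'
COL=np.array([.4471,-.3084,.0884]); CY=np.array([-np.sin(.0598),np.cos(.0598),0])
yaw=np.radians(-8.9); X=np.array([np.cos(yaw),np.sin(yaw),0]); Y=np.array([-X[1],X[0],0])
C0=np.array([.4808,.1744,0]); BAY=C0+.101*X+.0435*Y; TAB=C0-.032*X
E
python3 - <<'E'
from h import *
print(Ro.from_rotvec(r.get_obs()["orientation"]).as_matrix().round(3))
print(delta([COL[0],COL[1],.2445],CY),BAY,TAB)
E
```

```text
[[ 0.895  0.446 -0.001]
 [ 0.446 -0.895  0.001]
 [-0.    -0.002 -1.   ]]
(array([ 2.629e+01, -1.992e+01,  2.000e-02]), 23.03) [0.58731385 0.20175051 0.        ] [0.44918528 0.17935073 0.        ]
```

Emit:
move_arm:
  rows: [4.4,-3.3,0,4,8.8,-6.6,0,8,13.2,-10,0,12,17.6,-13.3,0,16,22,-16.6,0,20,26.3,-19.9,0,23,26.3,-19.9,0,23,26.3,-19.9,0,23,26.3,-19.9,0,23]
  fingers: 1
  newtons: 25

```text
clock: 1.23
tcp_pos: [0.4467, -0.3104, 0.2451]
orientation: [3.14, 0.091, -0.001]
contact_force: [0.4, 0.1, 0.3]
grip_width: 0.0857
gripper_force: 0.0
```

Run:
```python
from h import *
import cv2
f=r.grab_frame("side"); a=cv2.resize(f[60:200,230:400],(728,600),interpolation=cv2.INTER_CUBIC)
cv2.imwrite("pics/g1.png",a)
print(delta([COL[0],COL[1],.086],CY),r.tips_ahead,r.get_obs()["tcp_pos"])
```

```text
(array([ 0.06, -0.2 , 15.92]), -0.12) 0.014 [ 0.44668396 -0.31041505  0.245169  ]
```

Emit:
move_arm:
  rows: [0,-0.2,4,0,0,-0.2,8,0,0,-0.2,11,0,0,-0.2,12,0,0,-0.2,12,0,0,-0.2,12,0]

```text
clock: 2.02
tcp_pos: [0.4482, -0.3077, 0.1266]
orientation: [3.139, 0.094, 0.003]
contact_force: [0.1, -0.8, 0.1]
grip_width: 0.0855
gripper_force: 0.0
```

Run:
```python
from h import *
print(delta([COL[0],COL[1],.086],CY),r.get_obs()["contact_force"])
```

```text
(array([-0.12,  0.06,  4.06]), 0.0) [ 0.10838724 -0.80430426  0.12640227]
```

Emit:
move_arm:
  rows: [-0.1,0,1.5,0,-0.1,0,3,0,-0.1,0,4,0,-0.1,0,4,0,-0.1,0,4,0]

```text
clock: 2.65
tcp_pos: [0.4466, -0.3071, 0.0853]
orientation: [3.14, 0.095, 0.0]
contact_force: [0.1, 0.1, -0.2]
grip_width: 0.0858
gripper_force: 0.0
```

Emit:
move_arm:
  rows: [0,0,0,0,0,0,0,0,0,0,0,0,0,0,0,0,0,0,0,0,0,0,0,0,0,0,0,0,0,0,0,0]
  fingers: 0
  newtons: 30

```text
clock: 3.65
tcp_pos: [0.4465, -0.3073, 0.0855]
orientation: [3.14, 0.095, 0.0]
contact_force: [-1.1, -1.0, 4.5]
grip_width: 0.0172
gripper_force: 30.3
```

Emit:
move_arm:
  rows: [-0.2,0,-0.4,0,-0.5,0,-0.9,0,-1,0,-1.7,0,-1.5,0,-2.6,0,-2,0,-4,0,-2,0,-7,0,-2,0,-10,0,-2,0,-10,0]

```text
clock: 4.65
tcp_pos: [0.4277, -0.3093, 0.1881]
orientation: [3.137, 0.094, 0.008]
contact_force: [0.3, -0.4, -4.2]
grip_width: 0.017
gripper_force: 29.7
```

Run:
```python
from h import *
import cv2
o=r.get_obs();print(o["contact_force"],o["moment"],o["grip_width"])
f=r.grab_frame("side"); t=r.grab_frame("top")
k=lambda a,w,h:cv2.resize(a,(w,h),interpolation=cv2.INTER_CUBIC)
cv2.imwrite("pics/g2.png",np.hstack([k(f[60:210,230:380],400,400),k(t[150:290,290:430],400,400)]))
print(delta([BAY[0],BAY[1],.185],Y))
```

```text
[ 0.32163646 -0.38653419 -4.221471  ] [-0.0113071   0.00511686  0.02056309] 0.017034288732063363
(array([ 1.917e+01, -4.992e+01,  2.000e-02]), 12.35)
```

View pics/g2.png

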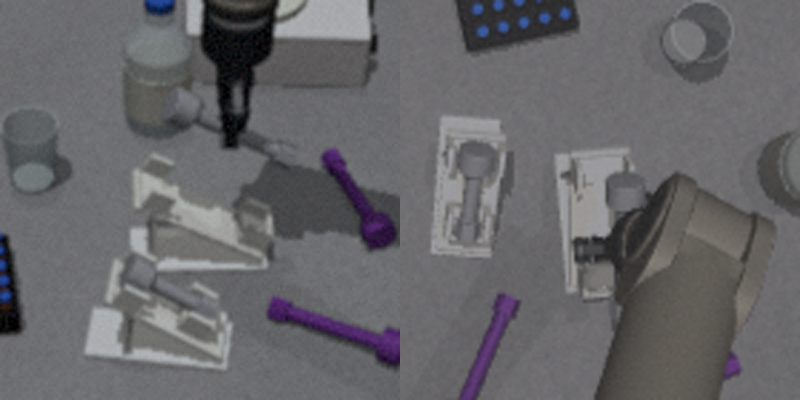

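Column held at about 30° with the tail towards the robot; the stand is empty and the short column undisturbed. I'll raise it and carry it over the bay.

Emit:
move_arm:
  rows: [0,0,-4,0,2,-5,-6,1.5,4,-10.4,-6,3,6,-15.6,-6,4.5,8,-20.8,-6,6,10,-26,-6,7,12,-31.2,-6,8,14,-36.4,-6,9.5,16,-41.6,-6,11,18,-46.8,-6,12]

```text
clock: 6.0
tcp_pos: [0.5774, 0.1709, 0.2432]
orientation: [3.131, -0.235, -0.005]
contact_force: [0.4, -0.1, -4.5]
grip_width: 0.0168
gripper_force: 30.2
```

Emit:
move_arm:
  rows: [1.2,-3.1,0,0.4,1.2,-3.1,1,0.4,1.2,-3.1,3,0.4,1.2,-3.1,5,0.4,1.2,-3.1,5,0.4,1.2,-3.1,5,0.4]

```text
clock: 6.75
tcp_pos: [0.5944, 0.1979, 0.1952]
orientation: [3.132, -0.246, -0.001]
contact_force: [0.6, -0.9, -5.3]
grip_width: 0.0167
gripper_force: 30.2
```

Run:
```python
from h import *
import cv2
o=r.get_obs();print(o["contact_force"],o["tcp_pos"])
print(delta([BAY[0],BAY[1],.130],Y))
f=r.grab_frame("side"); t=r.grab_frame("top")
k=lambda a,w,h:cv2.resize(a,(w,h),interpolation=cv2.INTER_CUBIC)
cv2.imwrite("pics/g3.png",np.hstack([k(f[200:340,190:330],400,400),k(t[130:270,140:280],400,400)]))
```

```text
[ 0.57626232 -0.87856236 -5.28442947] [0.59435636 0.19793696 0.19522503]
(array([-0.75, -0.27,  6.52]), -0.08)
```

View pics/g3.png

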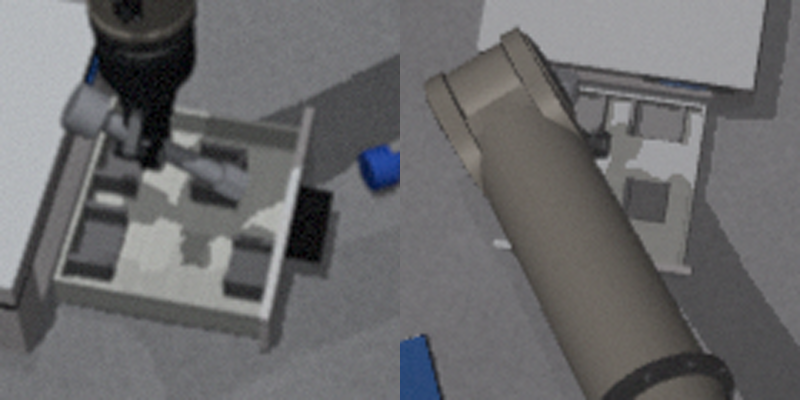

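The column is aligned with the bay, head towards the heater, tail above the narrow pocket. I'll correct the offset and lower in stages.

Emit:
move_arm:
  rows: [-0.7,-0.3,1,0,-0.7,-0.3,4,0,-0.7,-0.3,7,0,-0.7,-0.3,9,0,-0.7,-0.3,9.5,0,-0.7,-0.3,9.5,0,-0.7,-0.3,9.5,0]

```text
clock: 7.72
tcp_pos: [0.5888, 0.2031, 0.1015]
orientation: [-3.131, 0.245, -0.003]
contact_force: [0.5, -0.0, -4.4]
grip_width: 0.017
gripper_force: 30.2
```

Run:
```python
from h import *
o=r.get_obs();print(o["contact_force"],o["moment"],o["tcp_pos"])
print(delta([BAY[0],BAY[1],.08],Y))
```

```text
[ 0.48717138 -0.03314029 -4.35251846] [-0.01166917  0.03053443  0.0322081 ] [0.58877117 0.2030884  0.10149476]
(array([-0.13,  0.16,  2.15]), -0.05)
```

Emit:
move_arm:
  rows: [-0.1,0.1,0.4,0,-0.1,0.1,0.8,0,-0.1,0.1,1.2,0,-0.1,0.1,1.5,0,-0.1,0.1,1.8,0,-0.1,0.1,2,0,-0.1,0.1,2.2,0,-0.1,0.1,2.4,0,-0.1,0.1,2.6,0,-0.1,0.1,2.6,0]
  newtons: 22

```text
clock: 8.98
tcp_pos: [0.5879, 0.2018, 0.0749]
orientation: [-3.131, 0.245, -0.003]
contact_force: [4.8, -1.3, 1.6]
grip_width: 0.0169
gripper_force: 30.3
```

Tail contact came where predicted (z≈0.077). I'll ease the grip and keep lowering so the column pivots flat.

Emit:
move_arm:
  rows: [0,0,0.2,0,0,0,0.4,0,0,0,0.6,0,0,0,0.8,0,0,0,1,0,0,0,1.2,0,0,0,1.2,0]
  fingers: 0
  newtons: 20

```text
clock: 9.85
tcp_pos: [0.5863, 0.2019, 0.0619]
orientation: [3.132, -0.245, -0.002]
contact_force: [2.7, -0.4, 0.1]
grip_width: 0.0169
gripper_force: 29.2
```

Emit:
move_arm:
  rows: [0,0,0.2,0,0,0,0.4,0,0,0,0.6,0,0,0,0.8,0,0,0,1,0,0,0,1.2,0,0,0,1.4,0,0,0,1.6,0,0,0,1.6,0]

```text
clock: 10.98
tcp_pos: [0.5865, 0.2018, 0.046]
orientation: [3.132, -0.245, -0.001]
contact_force: [1.5, -1.2, -0.3]
grip_width: 0.0168
gripper_force: 28.6
```

Run:
```python
from h import *
o=r.get_obs();print(o["contact_force"],o["moment"],o["tcp_pos"])
print(delta([BAY[0],BAY[1],.039],Y))
```

```text
[ 1.45945899 -1.18595944 -0.34362513] [ 0.00905364 -0.03748929 -0.05795879] [0.58645497 0.20182883 0.04599943]
(array([ 0.09, -0.01,  0.7 ]), -0.04)
```

Emit:
move_arm:
  rows: [0,0,0.1,0,0,0,0.2,0,0,0,0.3,0,0,0,0.4,0,0,0,0.4,0]

```text
clock: 11.6
tcp_pos: [0.5868, 0.2019, 0.0422]
orientation: [3.132, -0.245, -0.0]
contact_force: [2.0, -0.3, -0.8]
grip_width: 0.017
gripper_force: 28.5
```

Emit:
move_arm:
  rows: [0,0,0.1,0,0,0,0.2,0,0,0,0.2,0]

```text
clock: 11.98
tcp_pos: [0.5869, 0.2018, 0.0405]
orientation: [-3.132, 0.245, -0.001]
contact_force: [1.1, -0.9, 1.2]
grip_width: 0.017
gripper_force: 28.8
```

Emit:
move_arm:
  rows: [0,0,0.1,0,0,0,0.1,0]

```text
clock: 12.22
tcp_pos: [0.5871, 0.2018, 0.0404]
orientation: [3.132, -0.245, 0.001]
contact_force: [-0.9, -1.8, 9.3]
grip_width: 0.0167
gripper_force: 29.6
```

Emit:
move_arm:
  rows: [0,0,0.1,0,0,0,0.1,0]

```text
clock: 12.48
tcp_pos: [0.5878, 0.2017, 0.0403]
orientation: [-3.132, 0.246, -0.003]
contact_force: [-1.8, -3.4, 15.6]
grip_width: 0.0169
gripper_force: 30.1
```

Both ends are seated (force rises at z=0.040). I'll back off the pressing and release with a limited opening.

Emit:
move_arm:
  rows: [0,0,-0.1,0,0,0,-0.2,0,0,0,-0.2,0]

```text
clock: 12.85
tcp_pos: [0.5869, 0.2019, 0.0405]
orientation: [3.132, -0.245, 0.0]
contact_force: [1.8, -1.4, 4.8]
grip_width: 0.0167
gripper_force: 28.9
```

Emit:
move_arm:
  rows: [0,0,0,0,0,0,0,0,0,0,0,0,0,0,0,0,0,0,0,0]
  fingers: 0.45

```text
clock: 13.48
tcp_pos: [0.5867, 0.2019, 0.0402]
orientation: [3.132, -0.245, -0.0]
contact_force: [0.4, -0.2, 0.9]
grip_width: 0.0385
gripper_force: 0.0
```

Emit:
move_arm:
  rows: [0,0,-1,0,0,0,-2.5,0,0,0,-5,0,0,0,-9,0,0,0,-13,0,0,0,-16,0,0,0,-16,0,0,0,-16,0]

```text
clock: 14.48
tcp_pos: [0.5865, 0.2016, 0.2004]
orientation: [3.132, -0.245, 0.0]
contact_force: [0.3, 0.1, -0.6]
grip_width: 0.0381
gripper_force: 0.0
```

Run:
```python
from h import *
P=TAB-.075*X; P[2]=.2
print(r.get_obs()["contact_force"],delta(P,Y),P)
```

```text
[ 0.34543874  0.12145776 -0.61321401] (array([-20.72,   4.34,   0.04]), -0.04) [0.37508829 0.19095401 0.2       ]
```

Emit:
move_arm:
  rows: [-4.5,1.1,0,0,-9,2.2,0,0,-13.5,3.3,0,0,-17.8,4.3,0,0,-17.8,4.3,0,0,-17.8,4.3,0,0]
  fingers: 0

```text
clock: 15.22
tcp_pos: [0.4046, 0.187, 0.2001]
orientation: [3.132, -0.245, -0.0]
contact_force: [1.0, 0.1, 0.7]
grip_width: -0.0001
gripper_force: 0.0
```

Run:
```python
from h import *
import cv2
o=r.get_obs();print(o["tcp_pos"],o["grip_width"],"blue",at("top",(234,245),.02),at("top",(251,285),.02))
P=TAB-.035*X; P[2]=.044
print(delta(P,Y),P)
f=r.grab_frame("side"); t=r.grab_frame("top")
k=lambda a,w,h:cv2.resize(a,(w,h),interpolation=cv2.INTER_CUBIC)
cv2.imwrite("pics/g4.png",np.hstack([k(f[220:330,200:310],400,400),k(t[150:240,165:255],400,400)]))
```

```text
[0.40460989 0.1869772  0.20005905] -8.405831130929678e-05 blue [0.4015472  0.09336664 0.02      ] [0.27207119 0.03957221 0.02      ]
(array([ 1.02,  0.06, 15.61]), -0.04) [0.41460669 0.1847656  0.044     ]
```

View pics/g4.png

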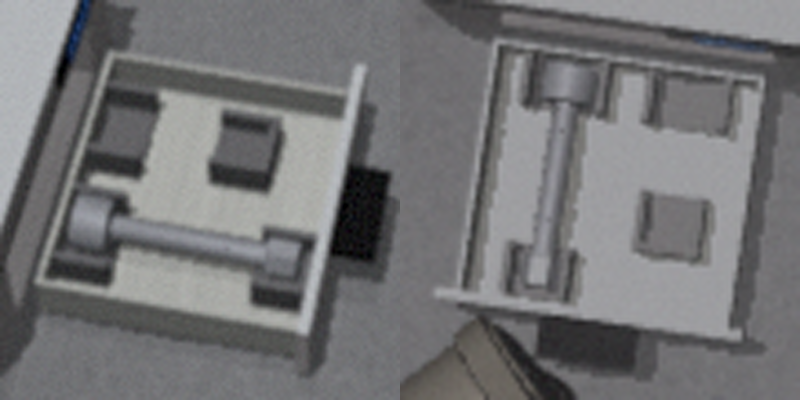

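The column lies flat in both pockets: head at (565,80) and hex at (540,265) in the top view. The other bay is empty. Next is the push on the tab.

Emit:
move_arm:
  rows: [0.4,0,5,0,0.8,0,10,0,1,0,13,0,1,0,15,0,1,0,15.6,0,1,0,15.6,0,1,0,15.6,0]

```text
clock: 16.2
tcp_pos: [0.4149, 0.1858, 0.045]
orientation: [-3.131, 0.245, -0.002]
contact_force: [-0.2, -0.3, 0.7]
grip_width: 0.0002
gripper_force: 0.0
```

Emit:
move_arm:
  rows: [0.5,0,0,0,1,0,0,0,1.5,0,0,0,2,0,0,0,2.4,0,0,0,2.8,0,0,0,3.2,0,0,0,3.6,0,0,0,4,0,0,0,4,0,0,0]

```text
clock: 17.45
tcp_pos: [0.4544, 0.1792, 0.0444]
orientation: [-3.132, 0.246, -0.001]
contact_force: [0.4, 0.0, -0.5]
grip_width: 0.0
gripper_force: 0.0
```

Run:
```python
from h import *
o=r.get_obs();print(o["contact_force"],o["tcp_pos"],(o["tcp_pos"]-TAB)@X,(o["tcp_pos"]-TAB)@Y)
P=TAB+.18*X;P[2]=.044;print(delta(P,Y))
import cv2
f=r.grab_frame("side"); cv2.imwrite("pics/g5.png",f)
```

```text
[ 0.44437582  0.0355614  -0.54821051] [0.45439998 0.17915866 0.04435475] 0.005181628982858342 0.0006170131202271091
(array([17.48,  0.04,  0.05]), -0.07)
```

Emit:
move_arm:
  rows: [0.4,0,0,0,1,0,0,0,1.7,0,0,0,2.4,0,0,0,3.1,0,0,0,3.8,0,0,0,4.5,0,0,0,5.2,0,0,0,5.9,0,0,0,6.6,0,0,0]

```text
clock: 18.75
tcp_pos: [0.5193, 0.169, 0.0443]
orientation: [-3.132, 0.245, -0.0]
contact_force: [-1.9, 1.8, -0.3]
grip_width: -0.0
gripper_force: 0.9
```

Emit:
move_arm:
  rows: [0.7,0,0,0,1.4,0,0,0,2.1,0,0,0,2.8,0,0,0,3.5,0,0,0,4.2,0,0,0,4.9,0,0,0,5.6,0,0,0,6.3,0,0,0,7,0,0,0]

```text
clock: 20.0
tcp_pos: [0.5885, 0.1581, 0.0443]
orientation: [-3.132, 0.245, -0.0]
contact_force: [-2.5, 1.7, 0.9]
grip_width: 0.0
gripper_force: 0.9
```

Run:
```python
from h import *
o=r.get_obs();print(o["contact_force"],o["tcp_pos"],(o["tcp_pos"]-TAB)@X,(o["tcp_pos"]-TAB)@Y)
P=TAB+.189*X;P[2]=.044;print(delta(P,Y))
```

```text
[-2.45625969  1.70158516  0.89129667] [0.58849065 0.15805624 0.04433268] 0.14092259015223052 0.0005138798098795263
(array([4.81, 0.05, 0.03]), -0.04)
```

Steady push at about 3 N. I'll go on slowly until the stop is felt.

Emit:
move_arm:
  rows: [0.6,0,0,0,1.2,0,0,0,1.8,0,0,0,2.4,0,0,0,3,0,0,0,3.4,0,0,0,3.8,0,0,0,4.1,0,0,0,4.4,0,0,0,4.4,0,0,0]

```text
clock: 21.25
tcp_pos: [0.632, 0.1509, 0.0443]
orientation: [3.132, -0.245, 0.001]
contact_force: [0.8, 0.1, 0.2]
grip_width: -0.0001
gripper_force: 0.0
```

Emit:
move_arm:
  rows: [0.1,0,0,0,0.2,0,0,0,0.3,0,0,0,0.4,0,0,0]

```text
clock: 21.75
tcp_pos: [0.6331, 0.1507, 0.0442]
orientation: [3.131, -0.244, -0.007]
contact_force: [-9.9, -0.6, 7.9]
grip_width: -0.0003
gripper_force: 5.1
```

Emit:
move_arm:
  rows: [0.1,0,0,0,0.2,0,0,0,0.2,0,0,0]

```text
clock: 22.12
tcp_pos: [0.6331, 0.1508, 0.044]
orientation: [3.13, -0.243, -0.013]
contact_force: [-14.5, 0.2, 12.2]
grip_width: -0.0002
gripper_force: 7.2
```

Run:
```python
from h import *
o=r.get_obs();print(o["contact_force"],o["moment"],o["tcp_pos"],(o["tcp_pos"]-TAB)@X)
import cv2
f=r.grab_frame("side"); cv2.imwrite("pics/g6.png",f)
```

```text
[-14.51145998   0.19415076  12.15851801] [-0.12407268  2.87097812  0.00462439] [0.63310713 0.15078527 0.04404856] 0.18612677719768905
```

Emit:
move_arm:
  rows: [-0.3,0,0,0,-2,0,0,0,-5,0,0,0,-8,0,0,0,-10,0,-3,0,-10,0,-9,0,-10,0,-15,0,-10,5,-20,0,-10,10,-20,0,-10,10,-20,0]

```text
clock: 23.42
tcp_pos: [0.5238, 0.0618, 0.2455]
orientation: [3.129, -0.257, 0.005]
contact_force: [-0.2, 0.3, -0.7]
grip_width: 0.0001
gripper_force: 0.0
```

Emit:
move_arm:
  rows: [-3,6,0,0,-6,12,0,0,-8,17,0,0,-8,22,0,0,-8,25,0,0,-8,25,0,0]

```text
clock: 24.18
tcp_pos: [0.4052, -0.1692, 0.2442]
orientation: [3.131, -0.251, 0.001]
contact_force: [-0.2, 1.0, 0.2]
grip_width: -0.0001
gripper_force: 0.0
```

Run:
```python
from h import *
import cv2
o=r.get_obs();print(o["tcp_pos"],o["contact_force"])
t=r.grab_frame("top"); s=r.grab_frame("side"); cv2.imwrite("pics/g7.png",t)
old=cv2.imread("pics/top0.png"); g=lambda im:cv2.cvtColor(im,cv2.COLOR_BGR2GRAY).astype(np.float32)
# grey profile along the bay axis on the tab's line and beside it, old vs new (z .049 tab, .07 front)
def prof(im,b,z,d):
    q=np.array([proj("top",C0+d_*X+b*Y+[0,0,z])[0] for d_ in d],np.float32)
    return cv2.remap(g(im),q[:,0:1],q[:,1:2],cv2.INTER_LINEAR)[:,0].round().astype(int)
d=np.arange(-.05,.03,.004)
for b,z in((0,.049),(-.08,.07),(.08,.07)):
    print(b,"old",prof(old,b,z,d));print(b,"new",prof(t,b,z,d+.2))
```

```text
[ 0.40515345 -0.16921977  0.24424158] [-0.16568066  1.0170308   0.19726585]
0 old [111 110 110  93  64  49  48  49  49  50  49  49  81 144 153 155 156 156
 156 156]
0 new [112  90  76  67  54  53  53  53  53  51  54  55  85 123 113  78 101 152
 157 156]
-0.08 old [108 110 112 112 109 110 112 111 112 112  90  71 103 151 155 153 154 155
 156 156]
-0.08 new [114 112 110 111 111 113 114  97  76  74  70  77 104  94  66  82 140 156
 156 157]
0.08 old [109 108 105 107 109 109 110 112 112 114  97  74 105 149 146 137 131 120
 121 129]
0.08 new [111 111 112 112 113 114 113 111  82  74  71  76 119 112  85  85 146 157
 156 155]
```

The tab and front edges have shifted 0.200 m, and the push ended on a hard stop, so the tray is home. The arm is clear of everything.

```bash
python3 -c "
from bench import r
print(r.hand_in())"
```

```text
the job is handed in; nothing more can be done
None
```

The long column lies flat in the long bay, released; the tray is pushed home to its hard stop (about 0.200 m of travel), and the job is handed in at about 24 s of the 54 s allowed.

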